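Load the parts cleaner and slide its cover shut

TASK

Load the parts cleaner and close it: lower the loose piston into the round well, without dropping it, so that it stands upright on the well's floor, and let go. Then slide the flat round cover along the cleaner's deck over the well until it drops into the stepped rim and sits fully seated and level. Leave the oil filter, the wrench and the case where they are.

Things in the scene. Friction and masses are not known exactly. Their poses are not given: they have to be found in the camera images.
- cleaner: fixed parts cleaner, grey box 220 (its x) by 390 (its y) by 90 mm high, flat steel deck on top. Origin: centre of its underside, on the table; z up. The +y end of the deck is bare; at the -y end is a round well, empty and dry, 132 mm inside diameter. Around the well a round recess 164 mm in diameter and 5 mm deep is let into the deck, leaving a flat ledge 16 mm wide on which the cover rests
- well_seat (a point): centre of the well at the height of the ledge (85 mm above the table, 5 mm below the deck); axes as the cleaner's. The cover's origin is here when it is seated
- well_floor (a point): centre of the well's floor, 18 mm above the table; axes as the cleaner's. The piston's origin is at this height when it stands in the well
- cover: flat round aluminium disc, no handle, 156 mm diameter, 8 mm thick, 0.4 kg, lower edge bevelled 3 mm; too wide to grasp. Starts flat on the bare +y end of the deck. Origin: centre of its underside; z is its axis, up. Seated, its top stands 3 mm above the deck. While partly over the well it tilts a few degrees, nose down, and levels as its tail drops in
- piston: loose aluminium engine piston, a cylinder of 60 mm diameter and 58 mm height with three dark ring grooves near its top and a dark pin hole through its sides, about 0.3 kg. It stands upright on the table to the left or to the right of the cleaner. Origin: centre of its underside; z is its axis, up
- filter: bystander: oil filter can, white with a black band, 68 mm in diameter and 92 mm high, standing on the table on the side of the cleaner where the piston is not. Origin: centre of its underside
- case: bystander: closed black case 130 (its x) by 70 by 30 mm lying on the table beside the cleaner, beyond the piston or the filter. Origin: centre of its underside
- wrench: bystander: steel wrench 150 mm long lying on the table beside the cleaner, on the side where the case is not. Origin on its underside; x along its length
There are look-alikes about, which are no part of the job. There is more than one size of the cover; the job needs the middle-sized.

How it is judged:
On the way, in this order (a step that is already met when the one before it is completed fails the run):
1. the piston stands upright on the floor of the well, released (horizontal distance between piston and well_floor below 0.04 m and z of piston in the frame of well_floor below 0.004 m and angle between piston's own z axis and vertical below 0.1 rad and contact force between the fingers and piston below 0.2 N), for 0.2 s.
2. the cover lies level on the ledge of the well's rim (horizontal distance between cover and well_seat below 0.006 m and z of cover in the frame of well_seat below 0.0015 m and angle between cover's own z axis and vertical below 0.02 rad), for 0.2 s.
At the end, for the whole second after the job is handed in: The piston stands upright (within 0.1 rad) at rest on the floor of the well, and the cover rests on the ledge over it: centred within 6 mm, its underside within 1.5 mm of the ledge, level within 0.02 rad, at rest (all of step 2 and horizontal distance between piston and well_floor below 0.04 m and z of piston in the frame of well_floor below 0.004 m and angle between piston's own z axis and vertical below 0.1 rad and linear speed of each of piston, cover below 0.02 m/s and z of cover in the frame of well_seat above -0.003 m); the robot touches nothing.
It fails at once if the piston is dropped into the well (faster than 0.6 m/s inside it) (horizontal distance between piston and well_floor below 0.045 m and z of piston in the frame of well_floor below 0.05 m and linear speed of piston above 0.6 m/s).
It fails at once if the oil filter is moved by more than 30 mm or tipped over (distance of filter from where it was at the start of the episode above 0.03 m or angle between filter's own z axis and vertical above 0.5 rad).
It fails at once if the case is moved by more than 30 mm (distance of case from where it was at the start of the episode above 0.03 m).
It fails at once if the wrench is moved by more than 30 mm (distance of wrench from where it was at the start of the episode above 0.03 m).
It also fails if it takes over 58 s, if anything falls off the work surface, if the arm or the gripper's body presses on something with over 40 N, if the wrist force passes 120 N, or if a joint passes its speed limit or range.

ROBOT

A 6-joint arm with a two-finger parallel gripper is mounted at the origin on the work surface. World frame = base frame: x ahead of the robot, y to its left, z up, the work surface at z = 0. Lengths are in m, angles in rad, forces in N, time in s.
With the tool pointing down it reaches from about 0.3 to 0.775 m from the base axis. Payload 14.6 kg.
Tool frame: the origin (TCP) lies on the centre line of the jaws, within the pads' length; the fingertips stand 19 mm ahead of it and the grasp point (between the pads) is the TCP; y points along the fingers, x is the direction in which the jaws open and shut, and the axes are right-handed (so a half turn about y gives the same grasp; the last joint's range is limited). The gripper opens to 94 mm and grips with 3 to 60 N. Pads are 16 mm wide; open, the fingers measure 119 mm over their backs; the gripper's body (75 mm by 177 mm) begins 78 mm behind the grasp point.
Start: joints at [1.09, 0.3, 1.521, -0, 1.321, -0.067], TCP at [0.221, 0.504, 0.224] pointing down, gripper open.
Joint ranges: [-3.03, 3.03], [-0.79, 2.21], [0.23, 2.52], [-1.04, 4.18], [0, 3.07], [-2.55, 2.55]. Speed limits (rad/s): [2.22, 2.22, 2.57, 3.14, 3.14, 3.14].

INTERFACE

Orientations are given as [roll, pitch, yaw] about the fixed x, y, z axes, in that order (R = Rz(yaw) Ry(pitch) Rx(roll)).
In Python, from station import get_obs, cams, workorder gives the robot as it stands.
- The arm moves only by the shell command python3 -m handwheel 'ROWS' [FORCE]. ROWS is JSON, a list of rows, each an object of numbers: "fingers": the opening, from -1 (shut) to 1 (fully open); "x", "y", "z": the shift along the tool's x, y, z in m; "spin": the turn about the tool's y in degrees. In form: [{"fingers": .., "x": .., "y": .., "z": .., "spin": ..}, ...]. A call has exactly 10 rows; each row is the pose to reach, as a shift and turn from the pose commanded when the call began, along the tool's axes at that moment; what a row does not reach only later rows make up. A row lasts 1/10 s, in which the tool goes at most 50 mm and 8.59 degrees, less where a joint would pass 70% of its speed; a pose out of reach is approached as far as the arm can. A call with a gripper value outside its range is refused whole. The fingers move at their own pace and stop on an object; FORCE is the grip in N (left out, the last holds). Time passes only in rows, so rows that repeat a pose let the fingers close, or fill a call up. It gives the time, the measured TCP pose, the force and the opening at its end, in the units of the state.
- get_obs(): the state, without advancing time (a new reading comes with each control period).
- cams.camera(name): name is "side" or "top" or "wrist"; returns (picture, depth): 400x640x3 uint8, red, green, blue; 400x640 float32, m along the optical axis (not along the pixel's ray), 0 where there is no reading.
- cams.get_calibration(name): a dict with "fx", "fy", "cx", "cy" (pixels), "view" (4x4, takes a point from world to camera coordinates). Camera axes: x right, y down, z forward; pixel columns grow to the right and rows downward; lengths in m; the calibration is good to about 2 mm. The wrist camera is an equidistant fisheye: a pixel r from the principal point sees the ray r / f radians off the axis. A picture is of the moment at which its call begins: read the wrist's pose just before it. get_calibration takes no time and is no camera call; for the wrist camera it gives the pose at the moment of the call.
- workorder.hand_in(): hands the job in, once; it reports no verdict.
The state is a dict: "time_s": time; "qpos": joint angles; "joint_vel": joint speeds; "tau": joint torques, N m; "ee_pos": TCP position; "eef_rot": TCP orientation; "force": force on the tool from outside, world axes, zero at the start; "moment": the same for the moment, N m; "grip_width": finger opening in m.
Only numpy, scipy, OpenCV 4.12 (cv2) and the standard library are available. Lean on these libraries where they do the work, as an engineer would, in place of code of your own. Each camera call takes 0.05 s, during which the arm holds its last target. There are 200 camera calls.

## Working session

There is one attempt and no reset: what is moved stays moved. The work goes in short steps, Python scripts to look and compute and a shell command to move; the robot and the scene stay as the last step left them, time stands still between calls to the robot, and variables do not carry over. Pictures are saved under pics/ and viewed, about 8 in all and at most 12, crops included, and the job is handed in when it is done.

```bash
ls; mkdir -p pics
cat > h.py <<'E'
import numpy as np, cv2
from station import get_obs, cams, workorder
def snap(n):
    c=cams.get_calibration(n); p,d=cams.camera(n); return c,p,d
def w(c,d,u,v):
    z=d[v,u]; P=np.array([(u-c['cx'])/c['fx']*z,(v-c['cy'])/c['fy']*z,z,1]); return (np.linalg.inv(c['view'])@P)[:3]
def cloud(c,d):
    v,u=np.mgrid[:400,:640]; P=np.stack([(u-c['cx'])/c['fx']*d,(v-c['cy'])/c['fy']*d,d,np.ones_like(d)],-1)
    return (P@np.linalg.inv(c['view']).T)[...,:3]
def save(n,p): cv2.imwrite(f'pics/{n}.png',cv2.cvtColor(p,cv2.COLOR_RGB2BGR))
E
python3 - <<'E'
from h import *
o=get_obs(); print({k:np.round(v,3) for k,v in o.items()})
c,p,d=snap('top'); save('top1',p); np.savez('top1',d=d,p=p,**c)
print(c)
c,p,d=snap('side'); save('side1',p); np.savez('side1',d=d,p=p,**c);print(c)
E
```

```text
pics
{'time_s': np.float64(0.0), 'qpos': array([ 1.09 ,  0.3  ,  1.522, -0.   ,  1.321, -0.067]), 'joint_vel': array([-0.001, -0.001,  0.   , -0.   ,  0.001,  0.001]), 'tau': array([ 1.0000e-03, -5.3181e+01, -3.5274e+01,  7.1000e-02,  2.4000e-02,
       -0.0000e+00]), 'ee_pos': array([0.221, 0.503, 0.224]), 'eef_rot': array([-1.571e+00,  1.000e-03,  1.157e+00]), 'force': array([-0.298,  0.163,  0.33 ]), 'moment': array([-0.004,  0.013, -0.022]), 'grip_width': np.float64(0.094)}
{'fx': 363.9821302857463, 'fy': 363.9821302857463, 'cx': 320.0521775813174, 'cy': 207.81877045955736, 'view': array([[-1.66013878e-04, -9.99470057e-01, -3.25511670e-02,
         2.00969890e-02],
       [-9.91517455e-01,  4.39530753e-03, -1.29899263e-01,
         5.50410918e-01],
       [ 1.29973496e-01,  3.22534852e-02, -9.90992736e-01,
         1.04562416e+00],
       [ 0.00000000e+00,  0.00000000e+00,  0.00000000e+00,
         1.00000000e+00]])}
{'fx': 413.36298831796717, 'fy': 413.36298831796717, 'cx': 320.00146734128833, 'cy': 200.17952683032613, 'view': array([[ 0.7759875 , -0.63064355,  0.01149422, -0.42343116],
       [-0.43709599, -0.55079267, -0.71103765,  0.31824426],
       [ 0.45474224,  0.54673225, -0.70305999,  1.01831875],
       [ 0.        ,  0.        ,  0.        ,  1.        ]])}
```

View pics/top1.png

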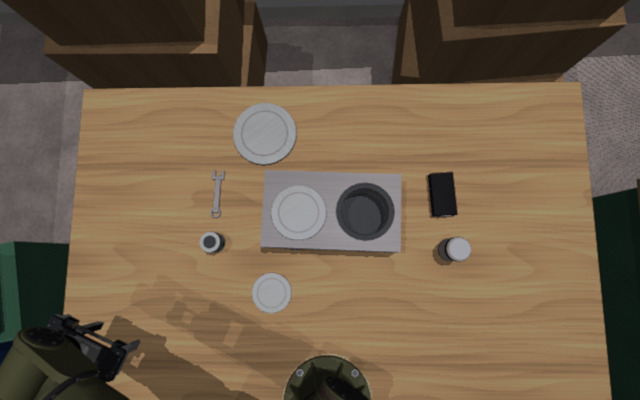

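View pics/side1.png

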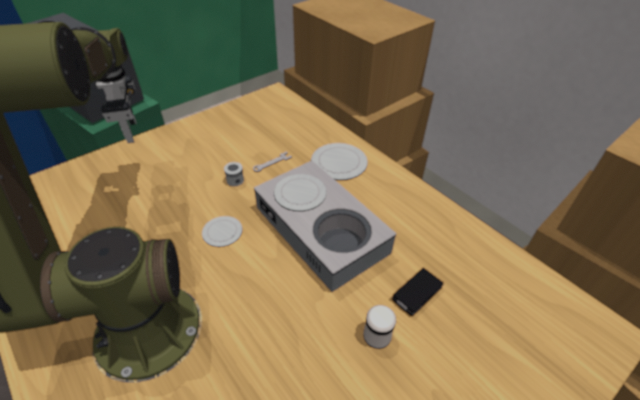

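The pictures show the piston at top-view pixel (212,243) with the wrench at (217,195). The cover is on the deck at (299,213) and the well at (365,212). The look-alike discs lie at (265,134) and (272,293), and the filter (455,250) and case (442,195) are on the right. Next I measure from depth.

Run:
```python
from h import *
f=np.load('top1.npz'); W=cloud(f,f['d']); p=f['p']
def circ(m,n):
    m=m.astype(np.uint8); k,l,s,c=cv2.connectedComponentsWithStats(m)
    return
def fit(pts,n):
    (c,r)=cv2.minEnclosingCircle(pts[:,:2].astype(np.float32)); print(n,len(pts),'center',np.round(c,4),'r',round(r,4),'z',np.median(pts[:,2]).round(4),'mean',pts.mean(0).round(4))
def box(u0,u1,v0,v1): 
    m=np.zeros((400,640),bool); m[v0:v1,u0:u1]=1; return m
Z=W[...,2]
fit(W[box(265,335,180,245)&(Z>.0945)&(Z<.105)],'cover')
fit(W[box(190,235,220,262)&(Z>.052)&(Z<.07)],'piston top')
fit(W[box(225,305,95,172)&(Z>.004)&(Z<.03)],'big disc')
fit(W[box(245,297,268,318)&(Z>.004)&(Z<.03)],'small disc')
b=box(330,402,165,258)
fit(W[b&(Z<.0875)&(Z>.01)&(np.hypot(*(np.mgrid[:400,:640]-np.array([212,365])[:,None,None]))<32)],'well+ledge')
m=box(255,410,165,260)&(Z>.08)
r=cv2.minAreaRect(W[m][:,:2].astype(np.float32)); print('box',r)
fit(W[box(205,228,165,220)&(Z>.003)],'wrench'); 
for v in (185,195,205,212,220,235,242): print(v,[(u,W[v,u].round(3).tolist()) for u in (330,336,365,394,398)])
for u,v in [(335,212),(337,212),(339,212),(341,212),(391,212),(395,212)]: print(u,W[v,u].round(4))
big=cv2.resize(p[160:270,180:410],None,fx=3.4,fy=3.4,interpolation=cv2.INTER_CUBIC); save('top1c',big)
c=cams.get_calibration('wrist'); print(c)
```

```text
cover 2400 center [0.5339 0.079 ] r 0.1145 z 0.0989 mean [0.5311 0.0768 0.0989]
piston top 341 center [0.4516 0.3385] r 0.0304 z 0.059 mean [0.4509 0.3376 0.059 ]
big disc 3264 center [0.797  0.1973] r 0.1779 z 0.0113 mean [0.7922 0.1944 0.011 ]
small disc 1228 center [0.2963 0.1657] r 0.094 z 0.0069 mean [0.3012 0.1646 0.0071]
well+ledge 2541 center [ 0.5321 -0.1095] r 0.0894 z 0.021 mean [ 0.5395 -0.114   0.0437]
box ((0.5296962857246399, -0.014180764555931091), (0.3903141915798187, 0.2393592894077301), 87.67607879638672)
wrench 441 center [0.5477 0.1795] r 0.2394 z 0.0067 mean [0.6031 0.3385 0.0169]
185 [(330, [0.608, -0.011, 0.092]), (336, [0.608, -0.028, 0.093]), (365, [0.609, -0.111, 0.086]), (394, [0.608, -0.192, 0.09]), (398, [0.607, -0.203, 0.094])]
195 [(330, [0.58, -0.011, 0.089]), (336, [0.579, -0.028, 0.092]), (365, [0.591, -0.116, 0.019]), (394, [0.579, -0.191, 0.091]), (398, [0.579, -0.202, 0.091])]
205 [(330, [0.551, -0.011, 0.092]), (336, [0.551, -0.028, 0.091]), (365, [0.56, -0.116, 0.021]), (394, [0.55, -0.19, 0.091]), (398, [0.55, -0.202, 0.09])]
212 [(330, [0.531
[... 453 characters left out ...]
)]
242 [(330, [0.447, -0.011, 0.09]), (336, [0.447, -0.027, 0.088]), (365, [0.447, -0.108, 0.087]), (394, [0.447, -0.188, 0.091]), (398, [0.447, -0.199, 0.091])]
335 [ 0.5315 -0.025   0.0891]
337 [ 0.5315 -0.0307  0.0882]
339 [ 0.5319 -0.0364  0.0849]
341 [ 0.5319 -0.042   0.0846]
391 [ 0.5309 -0.1821  0.088 ]
395 [ 0.5306 -0.1928  0.0902]
{'fx': 309.70691628693146, 'fy': 309.70691628693146, 'cx': 320.01641619406723, 'cy': 202.44071627680216, 'view': array([[ 0.40176961,  0.91573947, -0.00155024, -0.54908069],
       [ 0.87987583, -0.38556464,  0.27777408, -0.02816241],
       [ 0.25377097, -0.1129652 , -0.96064518,  0.39243586],
       [ 0.        ,  0.        ,  0.        ,  1.        ]])}
```

View pics/top1c.png

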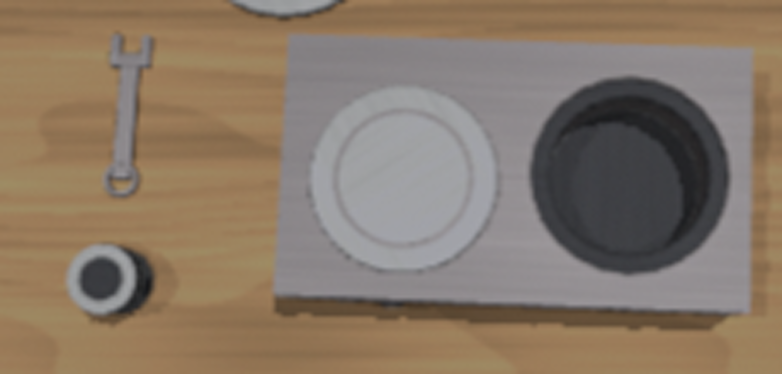

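```bash
cat >> h.py <<'E'
def go(x,y,z=None):
    o=get_obs(); p=np.array(o['ee_pos']); r,pt,yw=o['eef_rot']
    from scipy.spatial.transform import Rotation as R
    M=R.from_euler('xyz',o['eef_rot']).as_matrix(); t=np.array([x,y,p[2] if z is None else z])
    print('pos',p.round(4),'yaw',round(np.degrees(yw),2),'q',np.round(o['qpos'],2),'t',round(o['time_s'],2),'F',np.round(o['force'],1),'w',round(o['grip_width'],4)); print('tool shift',(M.T@(t-p)).round(4))
def ray(c,uv,z):
    uv=np.atleast_2d(uv).astype(float); I=np.linalg.inv(c['view']); d=np.c_[(uv[:,0]-c['cx'])/c['fx'],(uv[:,1]-c['cy'])/c['fy'],np.ones(len(uv))]@I[:3,:3].T
    o=I[:3,3]; return o+d*((z-o[2])/d[:,2])[:,None]
def outline(c,m,z):
    k,l,s,_=cv2.connectedComponentsWithStats(m.astype(np.uint8)); i=1+s[1:,4].argmax()
    ct,_=cv2.findContours((l==i).astype(np.uint8),cv2.RETR_EXTERNAL,cv2.CHAIN_APPROX_NONE)
    P=ray(c,cv2.convexHull(max(ct,key=len))[:,0],z)[:,:2]; e=cv2.fitEllipse(P.astype(np.float32)*1000); return np.round(e[0],1),np.round(e[1],1)
E
python3 - <<'E'
from h import *
f=np.load('top1.npz'); g=cv2.cvtColor(f['p'],cv2.COLOR_RGB2GRAY); m=np.zeros((400,640),bool)
a=m.copy(); a[178:246,330:400]=1; print('well',outline(f,a&(g<110),.09)); print('gray',g[212,325:345],g[212,264:276])
a=m.copy(); a[178:246,264:332]=1; 
for t in (165,175): print('cover',outline(f,a&(g>t),.098))
go(.4513,.338,.13)
E
```

```text
well (array([ 534.4, -108.5]), array([163.2, 164.1]))
gray [149 130 133 142 142 142 142 142 142 142 122  80  61  61  61  58  54  55
  58  58] [136 136 137 136 137 135 137 148 161 161 162 162]Traceback (most recent call last):
  File "<stdin>", line 5, in <module>
  File "h.py", line 20, in outline
    k,l,s,_=cv2.connectedComponentsWithStats(m.astype(np.uint8)); i=1+s[1:,4].argmax()
                                                                      ~~~~~~~~~~~~~~^^
ValueError: attempt to get argmax of an empty sequence
```

```bash
python3 -m handwheel '[{"fingers":1,"x":-0.01,"y":0,"z":-0.04,"spin":0},{"fingers":1,"x":-0.02,"y":0,"z":-0.09,"spin":0},{"fingers":1,"x":-0.03,"y":0,"z":-0.13,"spin":0},{"fingers":1,"x":-0.04,"y":0.02,"z":-0.17,"spin":0},{"fingers":1,"x":-0.048,"y":0.04,"z":-0.21,"spin":0},{"fingers":1,"x":-0.055,"y":0.06,"z":-0.25,"spin":0},{"fingers":1,"x":-0.0587,"y":0.08,"z":-0.277,"spin":0},{"fingers":1,"x":-0.0587,"y":0.1,"z":-0.277,"spin":0},{"fingers":1,"x":-0.0587,"y":0.1,"z":-0.277,"spin":0},{"fingers":1,"x":-0.0587,"y":0.1,"z":-0.277,"spin":0}]' 20; python3 -c "
from h import *
go(.4513,.338,.042)"
```

```text
time_s: 1.1
ee_pos: [0.4509, 0.3387, 0.1247]
eef_rot: [-1.57, 0.0, 1.157]
force: [0.9, 0.3, 1.2]
grip_width: 0.0941
pos [0.4509 0.3387 0.1247] yaw 66.3 q [ 0.58  0.43  1.59  0.    1.12 -0.58] t 1.1 F [0.9 0.3 1.2] w 0.0941
tool shift [-0.0004  0.0827 -0.0006]
```

```bash
python3 -m handwheel '[{"fingers":1,"x":0,"y":0.02,"z":0,"spin":0},{"fingers":1,"x":0,"y":0.045,"z":0,"spin":0},{"fingers":1,"x":0,"y":0.07,"z":0,"spin":0},{"fingers":1,"x":0,"y":0.083,"z":0,"spin":0},{"fingers":1,"x":0,"y":0.083,"z":0,"spin":0},{"fingers":0,"x":0,"y":0.083,"z":0,"spin":0},{"fingers":0,"x":0,"y":0.083,"z":0,"spin":0},{"fingers":0,"x":0,"y":0.083,"z":0,"spin":0},{"fingers":0,"x":0,"y":0.083,"z":0,"spin":0},{"fingers":0,"x":0,"y":0.083,"z":0,"spin":0}]' 25
python3 - <<'E'
from h import *
f=np.load('top1.npz'); g=cv2.cvtColor(f['p'],cv2.COLOR_RGB2GRAY)
a=np.zeros((400,640),bool); a[178:246,264:332]=1; 
for t in (149,153): print('cover',outline(f,a&(g>t),.098))
go(.534,-.1085,.16)
E
```

```text
time_s: 2.1
ee_pos: [0.4514, 0.3387, 0.0419]
eef_rot: [-1.571, -0.001, 1.157]
force: [-0.7, -0.5, 4.1]
grip_width: 0.0588
cover (array([531.3,  78.3]), array([150.5, 150.6]))
cover (array([531.1,  78.2]), array([105.1, 105.4]))
pos [0.4514 0.3387 0.0419] yaw 66.29 q [ 0.58  0.55  1.64  0.    0.96 -0.58] t 2.1 F [-0.7 -0.5  4.1] w 0.0588
tool shift [-0.3761 -0.1183 -0.2555]
```

```bash
python3 -m handwheel '[{"fingers":0,"x":0,"y":-0.02,"z":0,"spin":0},{"fingers":0,"x":0,"y":-0.05,"z":0,"spin":0},{"fingers":0,"x":0,"y":-0.085,"z":0,"spin":0},{"fingers":0,"x":0,"y":-0.12,"z":0,"spin":0},{"fingers":0,"x":-0.02,"y":-0.13,"z":-0.014,"spin":4},{"fingers":0,"x":-0.05,"y":-0.13,"z":-0.034,"spin":11},{"fingers":0,"x":-0.083,"y":-0.13,"z":-0.056,"spin":18},{"fingers":0,"x":-0.116,"y":-0.13,"z":-0.079,"spin":25},{"fingers":0,"x":-0.145,"y":-0.13,"z":-0.099,"spin":32},{"fingers":0,"x":-0.16,"y":-0.13,"z":-0.11,"spin":36}]' 25; python3 -c "
from h import *
go(.534,-.1085,.16)"
```

```text
time_s: 3.1
ee_pos: [0.4875, 0.1453, 0.1712]
eef_rot: [-1.571, 0.001, 0.522]
force: [-0.6, 0.3, -3.3]
grip_width: 0.059
pos [0.4875 0.1453 0.1712] yaw 29.92 q [ 0.22  0.26  1.7  -0.    1.18 -0.3 ] t 3.1 F [-0.6  0.3 -3.3] w 0.059
tool shift [-0.0863  0.0113 -0.2432]
```

```bash
python3 -m handwheel '[{"fingers":0,"x":-0.006,"y":0,"z":-0.018,"spin":2},{"fingers":0,"x":-0.018,"y":0,"z":-0.05,"spin":6},{"fingers":0,"x":-0.03,"y":0,"z":-0.085,"spin":11},{"fingers":0,"x":-0.042,"y":0,"z":-0.12,"spin":16},{"fingers":0,"x":-0.055,"y":0,"z":-0.155,"spin":21},{"fingers":0,"x":-0.067,"y":0,"z":-0.19,"spin":25},{"fingers":0,"x":-0.078,"y":0,"z":-0.22,"spin":28},{"fingers":0,"x":-0.084,"y":0,"z":-0.238,"spin":29.5},{"fingers":0,"x":-0.0863,"y":0,"z":-0.2437,"spin":30},{"fingers":0,"x":-0.0863,"y":0,"z":-0.2437,"spin":30}]' 25
python3 - <<'E'
from h import *
go(.534,-.1085,.062)
c,p,d=snap('top'); save('top2',cv2.resize(p[140:280,240:440],None,fx=4,fy=4))
E
```

```text
time_s: 4.1
ee_pos: [0.5357, -0.1065, 0.171]
eef_rot: [-1.571, 0.001, 0.004]
force: [0.5, 0.4, -3.6]
grip_width: 0.0595
pos [ 0.5357 -0.1065  0.171 ] yaw 0.25 q [-0.26  0.34  1.6   0.    1.21 -0.27] t 4.1 F [ 0.5  0.4 -3.6] w 0.0595
tool shift [-0.0016  0.109  -0.0021]
```

Run:
```python
from h import *
c,p,d=snap('side'); save('side2',cv2.resize(p[80:320,180:480],None,fx=2.5,fy=2.5))
```

```text
(no output)
```

View pics/side2.png

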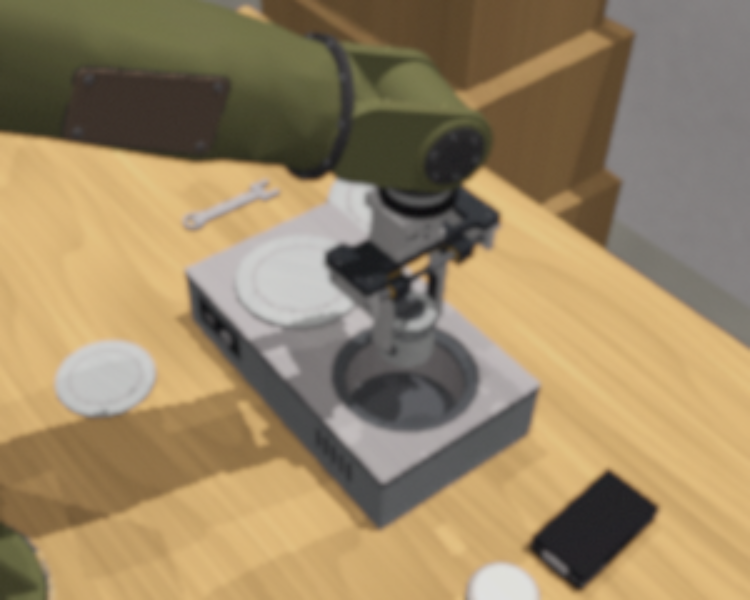

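The piston hangs upright over the well at about (410,330) in this crop. Now I lower it gently.

```bash
python3 -m handwheel '[{"fingers":0,"x":-0.001,"y":0.01,"z":-0.001,"spin":0},{"fingers":0,"x":-0.0016,"y":0.025,"z":-0.002,"spin":0},{"fingers":0,"x":-0.0016,"y":0.04,"z":-0.002,"spin":0},{"fingers":0,"x":-0.0016,"y":0.055,"z":-0.002,"spin":0},{"fingers":0,"x":-0.0016,"y":0.07,"z":-0.002,"spin":0},{"fingers":0,"x":-0.0016,"y":0.083,"z":-0.002,"spin":0},{"fingers":0,"x":-0.0016,"y":0.093,"z":-0.002,"spin":0},{"fingers":0,"x":-0.0016,"y":0.1,"z":-0.002,"spin":0},{"fingers":0,"x":-0.0016,"y":0.105,"z":-0.002,"spin":0},{"fingers":0,"x":-0.0016,"y":0.107,"z":-0.002,"spin":0}]' 25; python3 -m handwheel '[{"fingers":0,"x":0,"y":0.001,"z":0,"spin":0},{"fingers":0,"x":0,"y":0.002,"z":0,"spin":0},{"fingers":0,"x":0,"y":0.003,"z":0,"spin":0},{"fingers":0,"x":0,"y":0.0035,"z":0,"spin":0},{"fingers":0,"x":0,"y":0.004,"z":0,"spin":0},{"fingers":0,"x":0,"y":0.004,"z":0,"spin":0},{"fingers":0,"x":0,"y":0.004,"z":0,"spin":0},{"fingers":0,"x":0,"y":0.004,"z":0,"spin":0},{"fingers":0,"x":0,"y":0.004,"z":0,"spin":0},{"fingers":0,"x":0,"y":0.004,"z":0,"spin":0}]' 25
```

```text
time_s: 5.2
ee_pos: [0.5344, -0.1082, 0.0642]
eef_rot: [-1.571, 0.0, 0.005]
force: [0.7, -0.4, -4.4]
grip_width: 0.0589
time_s: 6.2
ee_pos: [0.5344, -0.1082, 0.0605]
eef_rot: [-1.571, -0.0, 0.005]
force: [0.0, -0.0, -2.9]
grip_width: 0.059
```

```bash
python3 -m handwheel '[{"fingers":0,"x":0,"y":0.0005,"z":0,"spin":0},{"fingers":0,"x":0,"y":0.001,"z":0,"spin":0},{"fingers":0,"x":0,"y":0.001,"z":0,"spin":0},{"fingers":0,"x":0,"y":0.001,"z":0,"spin":0},{"fingers":0.5,"x":0,"y":0.001,"z":0,"spin":0},{"fingers":0.5,"x":0,"y":0.001,"z":0,"spin":0},{"fingers":0.5,"x":0,"y":0.001,"z":0,"spin":0},{"fingers":0.5,"x":0,"y":0.001,"z":0,"spin":0},{"fingers":0.5,"x":0,"y":0.001,"z":0,"spin":0},{"fingers":0.5,"x":0,"y":0.001,"z":0,"spin":0}]'; python3 -m handwheel '[{"fingers":0.5,"x":0,"y":-0.005,"z":0,"spin":0},{"fingers":0.5,"x":0,"y":-0.015,"z":0,"spin":0},{"fingers":0.5,"x":0,"y":-0.035,"z":0,"spin":0},{"fingers":0.5,"x":0,"y":-0.06,"z":0,"spin":0},{"fingers":0.5,"x":0,"y":-0.09,"z":0,"spin":0},{"fingers":0.7,"x":0,"y":-0.11,"z":0,"spin":0},{"fingers":0.7,"x":0,"y":-0.11,"z":0.04,"spin":0},{"fingers":0.7,"x":0,"y":-0.11,"z":0.08,"spin":0},{"fingers":0.7,"x":0,"y":-0.11,"z":0.13,"spin":0},{"fingers":0.7,"x":0,"y":-0.11,"z":0.18,"spin":0}]'
python3 - <<'E'
from h import *
go(.531,.178,.1115)
c,p,d=snap('side'); q=np.c_[p[180:290,280:410]]; save('side3',cv2.resize(q,None,fx=5,fy=5,interpolation=cv2.INTER_CUBIC))
E
```

```text
time_s: 7.2
ee_pos: [0.5344, -0.1083, 0.0594]
eef_rot: [-1.571, -0.0, 0.005]
force: [0.3, -0.6, -0.0]
grip_width: 0.0704
time_s: 8.2
ee_pos: [0.5333, 0.0734, 0.1706]
eef_rot: [-1.571, -0.001, 0.004]
force: [0.4, 0.3, 0.5]
grip_width: 0.08
pos [0.5333 0.0734 0.1706] yaw 0.24 q [0.07 0.32 1.62 0.   1.2  0.06] t 8.2 F [0.4 0.3 0.5] w 0.08
tool shift [-0.0019  0.0591  0.1046]
```

View pics/side3.png

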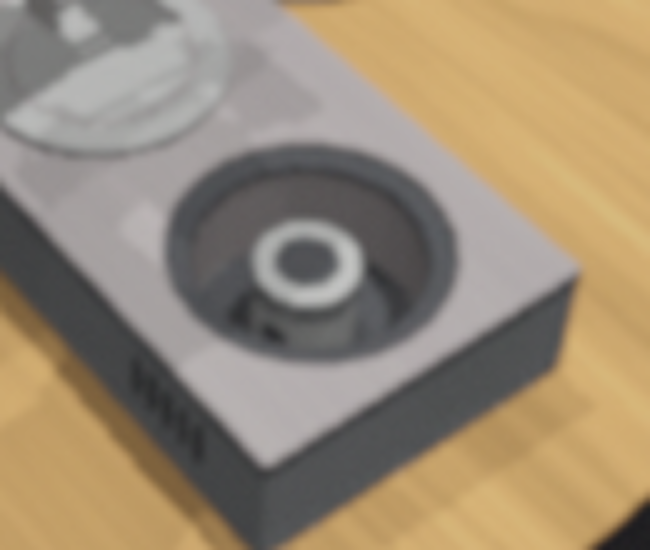

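The piston stands upright in the well, at (307,262) in the crop. I now go behind the cover with the fingers open 80 mm, so the two fingertips cradle its rim.

```bash
python3 -m handwheel '[{"fingers":0.7,"x":-0.001,"y":0,"z":0.03,"spin":0},{"fingers":0.7,"x":-0.002,"y":0,"z":0.07,"spin":0},{"fingers":0.7,"x":-0.002,"y":0,"z":0.1,"spin":0},{"fingers":0.7,"x":-0.002,"y":0,"z":0.1046,"spin":0},{"fingers":0.7,"x":-0.002,"y":0.02,"z":0.1046,"spin":0},{"fingers":0.7,"x":-0.002,"y":0.04,"z":0.1046,"spin":0},{"fingers":0.7,"x":-0.002,"y":0.053,"z":0.1046,"spin":0},{"fingers":0.7,"x":-0.002,"y":0.058,"z":0.1046,"spin":0},{"fingers":0.7,"x":-0.002,"y":0.0594,"z":0.1046,"spin":0},{"fingers":0.7,"x":-0.002,"y":0.0594,"z":0.1046,"spin":0}]' 20; python3 -m handwheel '[{"fingers":0.7,"x":0,"y":0,"z":-0.006,"spin":0},{"fingers":0.7,"x":0,"y":0,"z":-0.012,"spin":0},{"fingers":0.7,"x":0,"y":0,"z":-0.018,"spin":0},{"fingers":0.7,"x":0,"y":0,"z":-0.026,"spin":0},{"fingers":0.7,"x":0,"y":0,"z":-0.036,"spin":0},{"fingers":0.7,"x":0,"y":0,"z":-0.048,"spin":0},{"fingers":0.7,"x":0.001,"y":0,"z":-0.06,"spin":0},{"fingers":0.7,"x":0.001,"y":0,"z":-0.072,"spin":0},{"fingers":0.7,"x":0.001,"y":0,"z":-0.08,"spin":0},{"fingers":0.7,"x":0.001,"y":0,"z":-0.08,"spin":0}]'
python3 - <<'E'
from h import *
go(.534,-.0335,.111)
c,p,d=snap('side'); q=np.c_[p[130:290,220:420]]; save('side4',cv2.resize(q,None,fx=4,fy=3.7,interpolation=cv2.INTER_CUBIC))
c,p,d=snap('top'); save('top4',cv2.resize(p[160:270,230:410],None,fx=4,fy=4))
E
```

```text
time_s: 9.25
ee_pos: [0.5313, 0.1762, 0.1107]
eef_rot: [-1.571, -0.001, 0.005]
force: [-0.3, -0.4, 0.4]
grip_width: 0.0798
time_s: 10.25
ee_pos: [0.5323, 0.0951, 0.11]
eef_rot: [-1.571, 0.0, 0.004]
force: [0.6, -0.2, -0.2]
grip_width: 0.0796
pos [0.5323 0.0951 0.11  ] yaw 0.22 q [ 0.11  0.4   1.67 -0.    1.07  0.11] t 10.25 F [ 0.6 -0.2 -0.2] w 0.0796
tool shift [ 0.0012 -0.001  -0.1286]
```

View pics/side4.png

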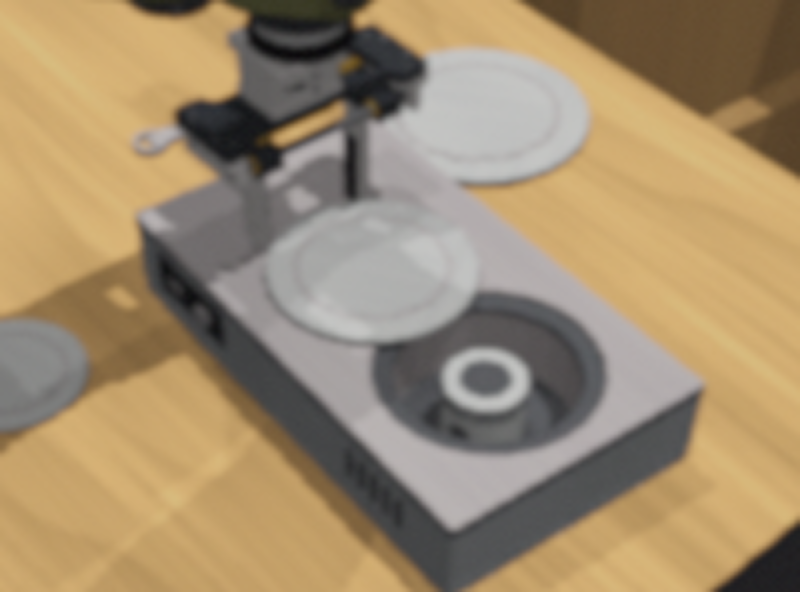

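The cover is cradled and sliding straight, at (372,270) in the crop. I carry on pushing, slowly near the end.

```bash
python3 -m handwheel '[{"fingers":0.7,"x":0,"y":0,"z":-0.01,"spin":0},{"fingers":0.7,"x":0,"y":0,"z":-0.022,"spin":0},{"fingers":0.7,"x":0.0005,"y":0,"z":-0.034,"spin":0},{"fingers":0.7,"x":0.001,"y":0,"z":-0.046,"spin":0},{"fingers":0.7,"x":0.0015,"y":0,"z":-0.058,"spin":0},{"fingers":0.7,"x":0.0015,"y":0,"z":-0.07,"spin":0},{"fingers":0.7,"x":0.0015,"y":0,"z":-0.082,"spin":0},{"fingers":0.7,"x":0.0015,"y":0,"z":-0.092,"spin":0},{"fingers":0.7,"x":0.0015,"y":0,"z":-0.1,"spin":0},{"fingers":0.7,"x":0.0015,"y":0,"z":-0.105,"spin":0}]'; python3 -m handwheel '[{"fingers":0.7,"x":0,"y":0,"z":-0.002,"spin":0},{"fingers":0.7,"x":0,"y":0,"z":-0.004,"spin":0},{"fingers":0.7,"x":0,"y":0,"z":-0.006,"spin":0},{"fingers":0.7,"x":0,"y":0,"z":-0.008,"spin":0},{"fingers":0.7,"x":0,"y":0,"z":-0.01,"spin":0},{"fingers":0.7,"x":0,"y":0,"z":-0.012,"spin":0},{"fingers":0.7,"x":0,"y":0,"z":-0.014,"spin":0},{"fingers":0.7,"x":0,"y":0,"z":-0.016,"spin":0},{"fingers":0.7,"x":0,"y":0,"z":-0.017,"spin":0},{"fingers":0.7,"x":0,"y":0,"z":-0.017,"spin":0}]'
python3 - <<'E'
from h import *
go(.534,-.0335,.111)
c,p,d=snap('side'); q=np.c_[p[130:290,240:440]]; save('side5',cv2.resize(q,None,fx=4,fy=3.7,interpolation=cv2.INTER_CUBIC))
W=cloud(c,d); m=(np.hypot(W[...,0]-.534,W[...,1]+.1085)<.06)&(W[...,2]>.07)&(W[...,2]<.11); A=W[m]
s,_,_,_=np.linalg.lstsq(np.c_[A[:,:2]-[.534,-.1085],np.ones(len(A))],A[:,2],rcond=None); print(len(A),s)
E
```

```text
time_s: 11.35
ee_pos: [0.5345, -0.0093, 0.1102]
eef_rot: [-1.571, -0.0, 0.005]
force: [-0.5, 3.0, 1.6]
grip_width: 0.0795
time_s: 12.35
ee_pos: [0.5345, -0.026, 0.1102]
eef_rot: [-1.571, -0.0, 0.005]
force: [0.2, -0.3, -0.1]
grip_width: 0.0801
pos [ 0.5345 -0.026   0.1102] yaw 0.28 q [-0.12  0.39  1.68 -0.    1.07 -0.12] t 12.35 F [ 0.2 -0.3 -0.1] w 0.0801
tool shift [-0.0006 -0.0008 -0.0075]
1148 [0.00978333 0.02862808 0.0956741 ]
```

View pics/side5.png

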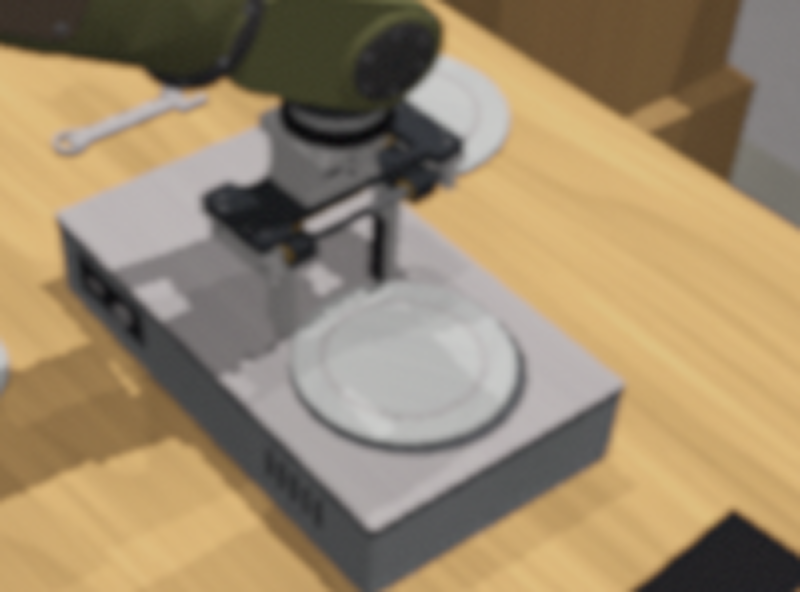

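The cover is over the well, nose down about 0.03 rad, with its tail still on the deck. It needs a few more millimetres.

```bash
python3 -m handwheel '[{"fingers":0.7,"x":0,"y":0,"z":-0.001,"spin":0},{"fingers":0.7,"x":0,"y":0,"z":-0.002,"spin":0},{"fingers":0.7,"x":0,"y":0,"z":-0.003,"spin":0},{"fingers":0.7,"x":0,"y":0,"z":-0.004,"spin":0},{"fingers":0.7,"x":0,"y":0,"z":-0.005,"spin":0},{"fingers":0.7,"x":0,"y":0,"z":-0.006,"spin":0},{"fingers":0.7,"x":0,"y":0,"z":-0.007,"spin":0},{"fingers":0.7,"x":0,"y":0,"z":-0.007,"spin":0},{"fingers":0.7,"x":0,"y":0,"z":-0.007,"spin":0},{"fingers":0.7,"x":0,"y":0,"z":-0.007,"spin":0}]'
cat > chk.py <<'E'
from h import *
import sys
go(.534,-.0335,.111)
for n in ('side','top'):
    c,p,d=snap(n)
    W=cloud(c,d); m=(np.hypot(W[...,0]-.534,W[...,1]+.1085)<.065)&(W[...,2]>.07)&(W[...,2]<.105); A=W[m]
    r=(W[...,0]>.44)&(W[...,0]<.62)&(W[...,1]>-.19)&(W[...,1]<.17)&(np.hypot(W[...,0]-.534,W[...,1]+.1085)>.09)&(abs(W[...,2]-.09)<.012); B=W[r]
    L=lambda A:np.linalg.lstsq(np.c_[A[:,:2]-[.534,-.1085],np.ones(len(A))],A[:,2],rcond=None)[0].round(4)
    print(n,len(A),L(A),'deck',len(B),L(B))
    if n=='side': save(sys.argv[1],cv2.resize(p[170:280,270:410],None,fx=5.5,fy=5.4,interpolation=cv2.INTER_CUBIC))
    else: np.savez('last',p=p,d=d,**c)
E
python3 chk.py side6
```

```text
time_s: 13.4
ee_pos: [0.5345, -0.0327, 0.1101]
eef_rot: [-1.571, -0.0, 0.005]
force: [-0.0, 1.1, -0.3]
grip_width: 0.0801
pos [ 0.5345 -0.0327  0.1101] yaw 0.29 q [-0.13  0.39  1.68 -0.    1.07 -0.13] t 13.4 F [-0.   1.1 -0.3] w 0.0801
tool shift [-0.0005 -0.0009 -0.0008]
side 1324 [-0.0023  0.0016  0.094 ] deck 2265 [-0.0001  0.0005  0.0907]
top 702 [0.0012 0.0113 0.0942] deck 2969 [-0.0011  0.001   0.0904]
```

It measures level and 3 mm above the deck. I back off, raise and check.

```bash
python3 -m handwheel '[{"fingers":0.7,"x":0,"y":0,"z":0.005,"spin":0},{"fingers":0.7,"x":0,"y":0,"z":0.015,"spin":0},{"fingers":0.7,"x":0,"y":0,"z":0.03,"spin":0},{"fingers":0.7,"x":0,"y":-0.02,"z":0.05,"spin":0},{"fingers":0.7,"x":0,"y":-0.05,"z":0.08,"spin":0},{"fingers":0.7,"x":0,"y":-0.08,"z":0.11,"spin":0},{"fingers":0.7,"x":0,"y":-0.1,"z":0.15,"spin":0},{"fingers":0.7,"x":0,"y":-0.12,"z":0.19,"spin":0},{"fingers":0.7,"x":0,"y":-0.12,"z":0.23,"spin":0},{"fingers":0.7,"x":0,"y":-0.12,"z":0.25,"spin":0}]'; python3 chk.py side7
```

```text
time_s: 14.5
ee_pos: [0.5324, 0.2213, 0.2307]
eef_rot: [-1.57, -0.001, 0.008]
force: [-0.6, -0.2, -0.4]
grip_width: 0.0798
pos [0.5324 0.2213 0.2307] yaw 0.44 q [0.33 0.35 1.44 0.   1.35 0.32] t 14.5 F [-0.6 -0.2 -0.4] w 0.0798
tool shift [-0.0005  0.1195 -0.2549]
side 1322 [-0.0006  0.0002  0.094 ] deck 3230 [-0.0003  0.001   0.0906]
top 1683 [-0.0015  0.0008  0.0938] deck 4938 [0.0003 0.0011 0.0904]
```

View pics/side7.png

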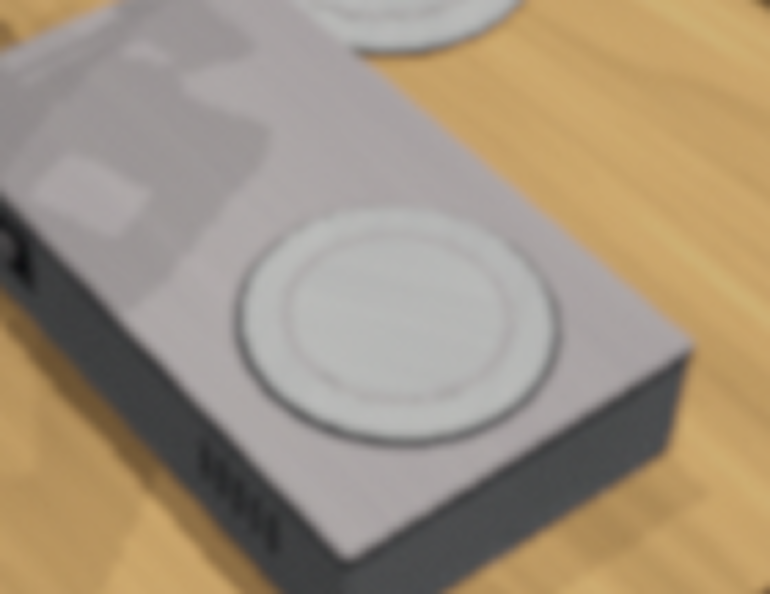

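The cover sits in the recess with a thin dark gap around it, centred at (398,325). It is level within 0.002 rad and its top is about 3.4 mm above the deck. The arm touches nothing, so I hand in.

```bash
python3 -c "
from h import *
print(workorder.hand_in())"
```

```text
the job is handed in; nothing more can be done
None
```

The cleaner is loaded and closed, and I handed the job in at about 14.6 s; no verdict was reported.

- **Piston:** I gripped it, lowered it slowly until it touched the well floor, then let go. The picture after release showed it standing upright in the well. I did not look at it again once the cover was on.
- **Cover:** I slid it along the deck with the two open fingertips cradling its rim until its tail dropped in. With the arm clear, both cameras measured it level to about 0.002 rad. Its top was about 3.4 mm above the deck, against 3 mm nominal and within the measuring noise. The picture showed an even thin gap all round, but I did not measure the centring as a number.
- **Bystanders:** the arm stayed clear of the filter, the wrench and the case. I did not measure their positions afterwards.

No check failed. The only disagreement was just after the final push: the top camera read a 0.011 rad tilt while the fingers still blocked part of its view. That disappeared once the arm had moved away.

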